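# Hitch the V-rest head onto the ball mount and latch it

### The arm

A 6-joint arm with a two-finger parallel gripper is mounted at the origin on the work surface. World frame = base frame: x ahead of the robot, y to its left, z up, the work surface at z = 0. Lengths are in m, angles in degrees, forces in N, time in s.
With the tool pointing down it reaches from about 0.25 to 0.725 m from the base axis. Payload 9.7 kg.
Tool frame: the origin (TCP) lies midway between the tips of the shut fingers; the grasp point (between the pads) lies bot.hold_point_z behind it (bot.hold_point_z is the distance from the TCP to the grasp point, in m); z points along the fingers, y is the line along which they close (so a half turn about z gives the same grasp; the last joint's range is limited). The gripper opens to 85 mm and grips with 20 to 120 N. Pads are 22 mm wide; open, the fingers measure 114 mm over their backs; the gripper's body (76 mm by 85 mm) begins 54 mm behind the grasp point. The pads swing forward as they close: fully open they stand 13 mm farther back than shut.
Start: joints at [77.006, 4.979, 10.078, 95.1, 0, 90], TCP at [0.124, 0.536, 0.231] pointing down, gripper open.
Joint ranges: [-179.16, 179.16], [-48.56, 103.87], [-65.8, 70.77], [-126.05, 130.52], [-82.76, 87.17], [-180, 180]. Speed limits (degrees/s): [127.2, 127.2, 147.25, 180, 180, 180].

### API

Orientations are given as [roll, pitch, yaw] about the fixed x, y, z axes, in that order (R = Rz(yaw) Ry(pitch) Rx(roll)).
In Python, from workcell import bot, camera, camera_model, ticket gives the robot as it stands.
- The arm moves only by the tool send_rows, never from a script. Its argument "targets" is text: rows parted by semicolons, each of 5 numbers parted by spaces: the shift along the tool's x, y, z in mm, then the turn about the tool's z in degrees, then the closure in counts, from 0 (fully open) to 255 (shut). A call has 1 to 20 rows; each row is the pose to reach, as a shift and turn from the pose commanded when the call began, along the tool's axes at that moment; what a row does not reach only later rows make up. A row lasts 1/8 s, in which the tool goes at most 62.5 mm and 10.7 degrees, less where a joint would pass 70% of its speed; a pose out of reach is approached as far as the arm can. A call with a gripper value outside its range is refused whole. The fingers move at their own pace and stop on an object; "newtons" is the grip in N (left out, the last holds). Time passes only in rows, so rows that repeat a pose let the fingers close. It gives the time, the measured TCP pose, the force, the opening and the grip force at its end, in the units of the state.
- bot.get_obs(): the state, without advancing time (a new reading comes with each control period).
- camera(name): name is "side" or "top" or "wrist"; returns the picture (480x640x3 uint8, blue, green, red); there is no depth.
- camera_model(name): a dict with "K" (3x3 intrinsics, pixels), "pose" (4x4, takes a point from camera to world coordinates); the wrist camera has in their place "T_tool_cam" (4x4, takes a point from camera to tool coordinates, whose origin is the TCP and whose axes are the flange's). Camera axes: x right, y down, z forward; pixel columns grow to the right and rows downward; lengths in m; the calibration is good to about 2 mm. A picture is of the moment at which its call begins: read the wrist's pose just before it. camera_model takes no time and is no camera call.
- ticket.job_done(): hands the job in; it is judged then, once.
The state is a dict: "time": time; "q": joint angles; "qd": joint speeds; "joint_efforts": joint torques, N m; "ee_pos": TCP position; "tcp_rot": TCP orientation; "wrist_force": force on the tool from outside, world axes, zero at the start; "torque": the same for the moment, N m; "opening": finger opening in m; "grasp_force": force on a finger pad.
Only numpy, scipy, OpenCV 4.12 (cv2) and the standard library are available. Lean on these libraries where they do the work, as an engineer would, in place of code of your own. Each camera call takes 0.05 s, during which the arm holds its last target. There are 200 camera calls.

### The job

Set the loose green V-rest head onto the blue ball mount: lower its socket over the ball with the tail foot above the black rest pad, push it down firmly past its spring catch until it sits fully home and flat on the plate, then let go and press the red latch lever all the way down. Keep the lever up until the head is home, don't drop or ram it (the plate must never take more than 40 N from the head), and leave the other things on the bench where they are.

Things in the scene. Friction and masses are not known exactly. Their poses are not given: they have to be found in the camera images.
- head: Loose green V-rest head, 0.34 to 0.53 kg plus a 0.06 kg lever, standing upright on the bench. Origin on the socket axis at the flat underside; z up (socket opens downward), x along the tongue to the tail foot. Two rails (tongue) run from the bell to x = 115 mm, z = 22 to 34, 26 mm wide over all. Home: origin on the ball's axis, underside flat on the mount's grey plate, x along the base's x.
- socket (a point): Inner roof of the bell socket, 48 mm above the mouth, on the head's z axis. The bell is 62 mm across at the mouth; inside 53 mm at the mouth, narrowing over 13 mm to 42 mm. Two spring catches inside meet the ball 17 mm above home and need about 8 to 16 N of downward push besides the weight; they let go only in the last 4 mm, where resistance fades, then comes the hard stop at home.
- grip (a point): Middle of the aluminium stem, 76 mm above the head's underside, on its axis: 40 mm along the head's x, 26 mm along y, flat sides, z = 54 to 96 mm. Grip it across y. Below z = 54 is the bell's round cap, 51 mm across, so fingertips must stay above it; on top two black prongs (a V seen from the side, 26 mm wide) reach z = 116 mm.
- foot (a point): Underside centre of the head's tail foot (15 by 28 mm), at x = 107, z = 0 mm in the head's frame, level with the socket's mouth.
- hinge (a point): Hinge of the latch lever, at x = 37, z = 44 mm in the head's frame; it turns about the head's y axis.
- latch (a joint): Latch lever angle in rad: 0 = fully raised (0.9 rad above level), 0.9 = fully down (level, at its stop); starts 0 to 0.1. It stays where it is left (friction: about 5 N at the paddle). Going down, its pawl swings under the ball; it is blocked if the head is not home.
- lever_pad (a point): Top face of the red paddle at the lever's end, 64 mm out from the hinge and 5 mm above the lever's centreline; the lever points to the tail. Paddle 36 mm along the lever (42 to 78 mm from the hinge), 26 mm wide, 10 mm thick. Lever down: at x = 101, z = 49 mm in the head's frame, above the foot. Press it with shut fingers, following it down.
- base: The mount: blue plate 190 by 94 by 18 mm fixed to the bench. Origin on the ball's axis at bench level; z up, x towards the tail rest. Above it on four posts a grey plate, x = -46 to 131 mm, 82 mm wide, 8 mm thick, carries the ball. The grey plate's height is not measured: its top lies anywhere from 40 to 70 mm above the bench (clamped, on rubber bushes that give 1 mm per 15 N); feel for it.
- axis (a point): Point on the ball's axis at the blue plate's top, 18 mm above the bench. The steel ball is 40 mm across on a 22 mm neck; its centre is 28 mm and its top 48 mm above the grey plate's top face, so the ball's top is 88 to 118 mm above the bench.
- rest (a point): Point on the blue plate's top (z = 18 mm), 107 mm from the ball's axis along x, straight below the black rest pad on the grey plate. The tail foot must land above it.
- screwdriver: Bystander: orange screwdriver, 200 mm long, lying on the bench beyond the mount.
- oil_can: Bystander: upright blue can, 56 mm across, 170 mm tall; origin under its centre.
- squeeze_bottle: Bystander: small clear upright bottle with an orange cap, 44 mm across, 120 mm tall.
- parts_tray: Bystander: wooden tray 130 by 90 by 35 mm.
- hammer: Bystander: hammer 260 mm long, lying on the bench.
- collar: Bystander: brass collar lying flat, 44 mm across, 16 mm tall, near the robot.
- bar_stub: Bystander: upright steel bar stub, 28 mm across, 60 mm tall.

How it is judged:
By the outcome, as a careful person would: the job done as asked, in the order asked, and still so for the second after the job is handed in, with the robot touching nothing.
It also fails if it takes over 69 s, if anything falls off the work surface, if the arm or the gripper's body presses on something with over 40 N, if the wrist force passes 120 N, or if a joint passes its speed limit or range.

## Working session

There is one attempt and no reset: what is moved stays moved. The work goes in short steps, Python scripts to look and compute and a tool call to move; the robot and the scene stay as the last step left them, time stands still between calls to the robot, and variables do not carry over. Pictures are saved under pics/ and viewed, at most 10 in all, crops included, and the job is handed in when it is done.

Besides the shell and the picture viewer there is one more tool, called as name(argument=value, ...), one argument or row to a line, values as JSON. send_rows: Moves the arm, as the interface text tells. Its arguments: {"type":"object","properties":{"targets":{"type":"string"},"newtons":{"type":"number"}},"required":["targets"]}

```bash
mkdir -p pics; ls; python3 - <<'E'
from workcell import bot,camera,camera_model
import cv2,numpy as np
o=bot.get_obs();print({k:np.round(v,3).tolist() for k,v in o.items()},bot.hold_point_z)
a=camera("top");b=camera("side")
cv2.imwrite("pics/top.png",a);cv2.imwrite("pics/side.png",b)
for n in("top","side","wrist"):print(n,camera_model(n))
E
```

```text
pics
{'time': 0.0, 'q': [77.004, 5.014, 10.035, 95.1, -0.001, 90.0], 'qd': [-0.055, -0.159, -0.015, -0.07, -0.069, -0.009], 'joint_efforts': [0.0, -52.039, 46.481, 0.016, -0.0, -0.0], 'ee_pos': [0.124, 0.536, 0.231], 'tcp_rot': [-179.921, 0.001, 167.004], 'wrist_force': [0.914, -0.527, 0.24], 'torque': [0.021, 0.003, -0.033], 'grasp_force': 0.0, 'opening': 0.085} 0.0187
top {'K': array([[557.82312817,   0.        , 329.26505603],
       [  0.        , 557.82312817, 244.28730925],
       [  0.        ,   0.        ,   1.        ]]), 'pose': array([[-0.00918228, -0.9953564 ,  0.09581917,  0.43552273],
       [-0.99988561,  0.00798766, -0.01284361,  0.0117588 ],
       [ 0.0120186 , -0.09592614, -0.99531589,  1.50906882],
       [ 0.        ,  0.        ,  0.        ,  1.        ]])}
side {'K': array([[561.75248616,   0.        , 318.62712164],
       [  0.        , 561.75248616, 235.19021919],
       [  0.        ,   0.        ,   1.        ]]), 'pose': array([[ 0.8341056 , -0.32533495,  0.44544922,  0.01476757],
       [-0.55159984, -0.49536731,  0.67108035, -0.83816166],
       [ 0.00233509, -0.8054616 , -0.59264336,  0.8230934 ],
       [ 0.        ,  0.        ,  0.        ,  1.        ]])}
wrist {'K': array([[366.68133643,   0.        , 324.98952912],
       [  0.        , 366.68133643, 233.64346037],
       [  0.        ,   0.        ,   1.        ]]), 'T_tool_cam': array([[ 7.20839297e-05, -9.59299371e-01, -2.82391063e-01,
         7.14281490e-02],
       [ 9.99999978e-01,  1.36848480e-05,  2.08774532e-04,
        -9.08556733e-05],
       [-1.96412798e-04, -2.82391072e-01,  9.59299351e-01,
        -1.42765162e-01],
       [ 0.00000000e+00,  0.00000000e+00,  0.00000000e+00,
         1.00000000e+00]])}
```

View pics/top.png

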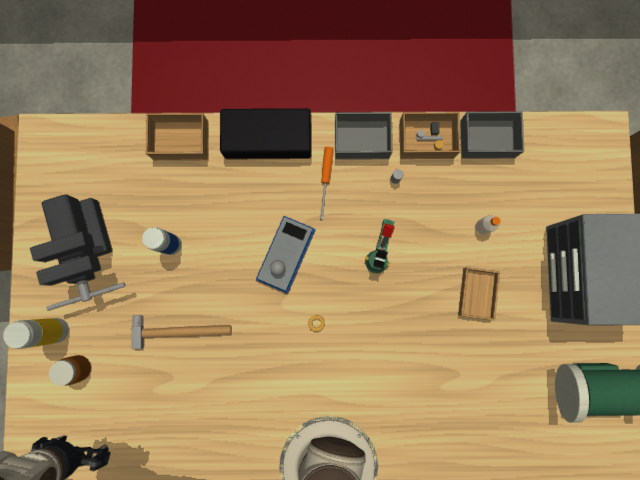

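View pics/side.png

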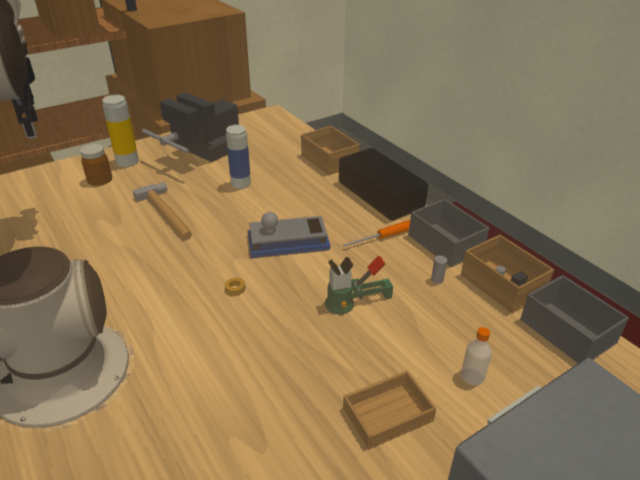

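The top view shows the mount's ball at about (278,268) with its rest pad at (294,230), and the head's bell at (377,262) with the red paddle at (388,229). The side view shows the head upright with its lever raised, and its surroundings are clear.

```bash
cat > h.py <<'E'
import numpy as np,cv2
from workcell import bot,camera,camera_model
from scipy.spatial.transform import Rotation as R
def tool():
    o=bot.get_obs();T=np.eye(4);T[:3,:3]=R.from_euler('xyz',o['tcp_rot'],degrees=True).as_matrix();T[:3,3]=o['ee_pos'];return T
def model(n):
    m=camera_model(n)
    return m['K'],(tool()@m['T_tool_cam'] if n=='wrist' else m['pose'])
def ray(n,uv,M=None):
    K,P=M or model(n)
    d=P[:3,:3]@np.linalg.solve(K,[uv[0],uv[1],1.]);return P[:3,3],d
def plane(n,uv,z,M=None):
    o,d=ray(n,uv,M);return o+d*(z-o[2])/d[2]
def tri(rays):
    A=np.zeros((3,3));b=np.zeros(3);
    for o,d in rays:
        d=d/np.linalg.norm(d);Q=np.eye(3)-np.outer(d,d);A+=Q;b+=Q@o
    p=np.linalg.solve(A,b);return p,[np.linalg.norm(np.cross(p-o,d/np.linalg.norm(d)))for o,d in rays]
def proj(n,p,M=None):
    K,P=M or model(n);c=np.linalg.inv(P)@np.r_[p,1];u=K@c[:3];return u[:2]/u[2]
E
python3 - <<'E'
from h import *
print("ball",tri([ray('top',(278,268)),ray('side',(270,220))]))
print("pad",plane('top',(294,230),.06))
print("bell",plane('top',(376,262),.05),plane('side',(340,305),.005))
print("stem top",tri([ray('top',(380,256)),ray('side',(341,266))]))
print("tail",plane('top',(389,222),.034))
print("paddle",tri([ray('top',(388,230)),ray('side',(376,266))]))
for n in('top','side'):
    h=cv2.cvtColor(cv2.imread(f'pics/{n}.png'),cv2.COLOR_BGR2HSV)
    for c,lo,hi in(('green',(65,90,30),(95,255,160)),('blue',(105,120,50),(130,255,255)),('red',(0,200,100),(4,255,255))):
        m=cv2.inRange(h,lo,hi);_,_,s,ce=cv2.connectedComponentsWithStats(m)
        print(n,c,[(s[i].tolist(),ce[i].round(1).tolist()) for i in range(1,len(s)) if 60<s[i][4]<5000])
E
```

```text
ball (array([0.51518927, 0.12490604, 0.07261955]), [np.float64(0.0018324313047903343), np.float64(0.0018324313047903646)])
pad [0.61328894 0.0849162  0.06      ]
bell [ 0.52833751 -0.12921188  0.05      ] [ 0.53062076 -0.14304103  0.005     ]
stem top (array([ 0.5387578 , -0.13377804,  0.1012781 ]), [np.float64(0.0016909086982404258), np.float64(0.0016909086982403925)])
tail [ 0.63603934 -0.16735401  0.034     ]
paddle (array([ 0.60824621, -0.1580556 ,  0.08628734]), [np.float64(5.420670262762973e-05), np.float64(5.420670262764259e-05)])
top green [([366, 235, 21, 37, 176], [374.4, 260.8]), ([577, 363, 63, 52, 2570], [611.8, 389.3])]
top blue [([256, 228, 59, 65, 189], [294.1, 264.9]), ([161, 233, 17, 21, 167], [171.5, 244.2])]
top red [([382, 224, 12, 13, 110], [387.4, 230.1])]
side green []
side blue []
side red []
```

send_rows(
  targets="0 0 -50 0 0; -490 -324 -50 9 0; -490 -324 -50 9 0; -490 -324 -50 9 0; -490 -324 -50 9 0; -490 -324 -50 9 0; -490 -324 -50 9 0; -490 -324 -50 9 0; -490 -324 -50 9 0; -490 -324 -50 9 0; -490 -324 -50 9 0; -490 -324 -50 9 0; -490 -324 -50 9 0; -490 -324 -50 9 0; -490 -324 -50 9 0",
)

```text
time: 1.98
ee_pos: [0.5278, 0.1108, 0.2816]
tcp_rot: [180.0, 0.0, 158.1]
wrist_force: [1.2, 0.1, 0.4]
opening: 0.0853
grasp_force: 0.0
```

```bash
python3 - <<'E'
from h import *
o=bot.get_obs();print(o['time'],o['q'].round(1) if hasattr(o['q'],'round') else o['q'],o['ee_pos'],o['tcp_rot'])
T=model('wrist');a=camera('wrist');cv2.imwrite('pics/w1.png',a);np.save('w1.npy',T[1])
E
```

```text
1.975 [ 11.9   4.9  15.7 100.7   0.   33.8] [0.52781447 0.1107683  0.28160366] [1.79984149e+02 2.30099566e-02 1.58079602e+02]
```

View pics/w1.png

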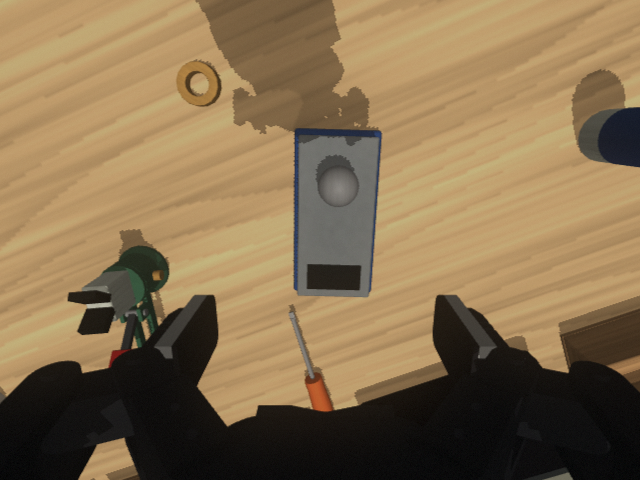

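The wrist view shows the ball at (338,186), the grey plate spanning about (297–380, 135–296) and the black pad at (334,277). The head is at lower left, its bell at (140,270).

```bash
python3 - <<'E'
from h import *
a=cv2.imread('pics/w1.png');M=(camera_model('wrist')['K'],np.load('w1.npy'))
h=cv2.cvtColor(a,cv2.COLOR_BGR2HSV)
# pad
m=cv2.inRange(h,(0,0,0),(180,255,60));m[:250]=0;m[293:]=0;m[:,:302]=0;m[:,:][:,366:]=0
r=cv2.minAreaRect(cv2.findNonZero(m));print('pad',r)
g=cv2.inRange(h,(0,0,62),(180,45,255));w=np.zeros_like(g);w[125:300,288:388]=1;g*=w
n,l,s,c=cv2.connectedComponentsWithStats(g);i=1+s[1:,4].argmax();q=cv2.minAreaRect(cv2.findNonZero((l==i).astype(np.uint8)));print('plate',q)
gr=cv2.medianBlur(cv2.cvtColor(a,cv2.COLOR_BGR2GRAY),3)[140:230,290:385]
cc=cv2.HoughCircles(gr,cv2.HOUGH_GRADIENT,1,20,param1=80,param2=12,minRadius=17,maxRadius=26);print(cc+np.array([290,140,0]) if cc is not None else None)
# edges: leftmost/rightmost of grey per row
for y in range(150,300,20):
    x=np.where(l[y]==i)[0];print(y,x.min(),x.max())
for x in(310,330,350,365):
    y=np.where(l[:,x]==i)[0];print('c',x,y.min(),y.max())
for gt in(.04,.045,.05,.055,.06):
    b=plane('wrist',(338,186),gt+.028,M);p=plane('wrist',r[0],gt+.003,M)
    wl=[plane('wrist',(x,260),gt,M) for x in(np.where(l[255]==i)[0].min(),np.where(l[255]==i)[0].max()+1)]
    print(gt,b.round(4),p.round(4),'dist',np.linalg.norm((p-b)[:2]).round(4),'yaw',np.degrees(np.arctan2(*(p-b)[1::-1])).round(2),'width',np.linalg.norm(wl[0]-wl[1]).round(4))
E
```

```text
pad ((333.347412109375, 276.6445007324219), (52.9266242980957, 24.612634658813477), 1.5481575727462769)
plate ((336.155029296875, 215.45269775390625), (80.35821533203125, 160.17813110351562), 1.468800663948059)
[[[337.5        187.5         19.39999962]]]
150 298 378
170 298 376
190 298 375
210 298 373
230 298 372
250 297 371
270 297 369
290 297 368
c 310 135 294
c 330 136 295
c 350 136 295
c 365 137 296
0.04 [0.5188 0.1282 0.068 ] [0.616  0.0855 0.043 ] dist 0.1062 yaw -23.69 width 0.0815
0.045 [0.518  0.1283 0.073 ] [0.614  0.0862 0.048 ] dist 0.1049 yaw -23.69 width 0.0804
0.05 [0.5172 0.1285 0.078 ] [0.612  0.0869 0.053 ] dist 0.1036 yaw -23.68 width 0.0794
0.055 [0.5164 0.1286 0.083 ] [0.61   0.0876 0.058 ] dist 0.1022 yaw -23.67 width 0.0783
0.06 [0.5156 0.1287 0.088 ] [0.6079 0.0882 0.063 ] dist 0.1009 yaw -23.66 width 0.0773
```

send_rows(
  targets="-119 -223 0 -4 0; -119 -223 0 -4 0; -119 -223 0 -4 0; -119 -223 0 -4 0; -119 -223 0 -4 0; -119 -223 0 -4 0; -119 -223 0 -4 0",
)

```text
time: 2.9
ee_pos: [0.5551, -0.14, 0.2815]
tcp_rot: [180.0, 0.0, 162.1]
wrist_force: [0.2, -0.7, -0.3]
opening: 0.0856
grasp_force: 0.0
```

```bash
python3 - <<'E'
from h import *
M1=(camera_model('wrist')['K'],np.load('w1.npy'))
for A,B in(((298,150),(297,290)),((378,150),(368,290))):
    p,q=[plane('wrist',x,.043,M1) for x in(A,B)];print('edge yaw',np.degrees(np.arctan2(*(q-p)[1::-1])))
T=model('wrist');a=camera('wrist');cv2.imwrite('pics/w2.png',a);np.save('w2.npy',T[1]);print(bot.get_obs()['ee_pos'],bot.get_obs()['tcp_rot'])
E
```

```text
edge yaw -23.52710457845006
edge yaw -23.76324296931199
[ 0.55515369 -0.13991717  0.28160451] [1.79992252e+02 2.18507976e-02 1.62115808e+02]
```

View pics/w2.png

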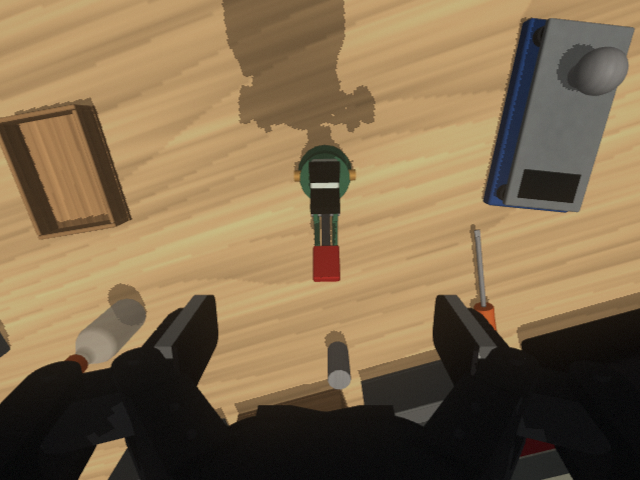

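The head is centred in view: silver stem line at (325,185), red paddle at (326,263), bell circle about (326,173), so it is aligned with the tool within about 1°. The ball shows at (602,72).

```bash
python3 - <<'E'
from h import *
K=camera_model('wrist')['K'];M1=(K,np.load('w1.npy'));M2=(K,np.load('w2.npy'))
print('ball',tri([ray('',(338,187),M1),ray('',(602,72),M2)]))
print('pad',tri([ray('',(333.5,277),M1),ray('',(549,187),M2)]))
a=cv2.imread('pics/w2.png');h=cv2.cvtColor(a,cv2.COLOR_BGR2HSV)
r=cv2.inRange(h,(0,150,60),(6,255,255));r[:235]=0;r[290:]=0;r[:,:300]=0;r[:,350:]=0
rr=cv2.minAreaRect(cv2.findNonZero(r));print('paddle',rr,plane('',rr[0],.105,M2))
b=cv2.inRange(h,(0,0,0),(180,255,40));b[:155]=0;b[218:]=0;b[:,:305]=0;b[:,345:]=0
rb=cv2.minAreaRect(cv2.findNonZero(b));print('prong',rb,plane('',rb[0],.108,M2))
s=plane('',(325,185),.097,M2);print('stem',s)
g=cv2.inRange(h,(65,80,20),(95,255,200));g[:140]=0;g[205:]=0
x,y,w,hh=cv2.boundingRect(g);print('bell box',x,y,w,hh,plane('',(x+w/2,173),.03,M2))
p=plane('',rr[0],.105,M2);print('yaw',np.degrees(np.arctan2(*(p-s)[1::-1])))
E
```

```text
ball (array([0.51882675, 0.12803769, 0.07439768]), [np.float64(0.00018895468343905304), np.float64(0.00018895468343921437)])
pad (array([0.61697422, 0.08557988, 0.04331386]), [np.float64(0.0005485743293024466), np.float64(0.0005485743293024381)])
paddle ((326.0, 263.5), (35.0, 26.0), 90.0) [ 0.60449761 -0.15490314  0.105     ]
prong ((323.5, 187.5), (51.0, 29.0), 90.0) [ 0.53573076 -0.13504307  0.108     ]
stem [ 0.53569398 -0.13365964  0.097     ]
bell box 304 157 45 31 [ 0.53388727 -0.13136198  0.03      ]
yaw -17.158361341224083
```

send_rows(
  targets="21 1 60 -0.5 0; 21 1 120 -0.5 0; 21 1 170 -0.5 0; 21 1 200 -0.5 0; 21 1 215 -0.5 0; 21 1 224 -0.5 0; 21 1 224 -0.5 0; 21 1 224 -0.5 80; 21 1 224 -0.5 150; 21 1 224 -0.5 255; 21 1 224 -0.5 255; 21 1 224 -0.5 255; 21 1 224 -0.5 255; 21 1 224 -0.5 255; 21 1 224 -0.5 255",
  newtons=110,
)

```text
time: 4.82
ee_pos: [0.5356, -0.1341, 0.0579]
tcp_rot: [-180.0, 0.1, 162.5]
wrist_force: [-1.6, -1.1, 6.4]
opening: 0.0249
grasp_force: 109.0
```

send_rows(
  targets="0 0 -5 0 255; 0 0 -20 0 255; 0 0 -50 0 255; 0 0 -90 0 255; 0 0 -130 0 255; 0 0 -150 0 255; 20 50 -150 1 255; 40 100 -150 3 255; 60 150 -150 4 255; 80 200 -150 6 255; 90 235 -150 6 255; 95 245 -150 6 255; 95 245 -150 6 255; 95 245 -150 6 255",
)

```text
time: 6.58
ee_pos: [0.5185, 0.1274, 0.2074]
tcp_rot: [-180.0, 0.0, 156.5]
wrist_force: [0.4, 0.3, -5.8]
opening: 0.0247
grasp_force: 109.9
```

```bash
python3 - <<'E'
from h import *
o=bot.get_obs();print(o['ee_pos'],o['tcp_rot'],o['wrist_force'],o['torque'])
T=model('wrist');a=camera('wrist');b=camera('side');c=camera('top');np.save('w3.npy',T[1]);cv2.imwrite('pics/w3.png',a);cv2.imwrite('pics/s3.png',b);cv2.imwrite('pics/t3.png',c)
crop=cv2.resize(b[120:300,180:420],None,fx=3,fy=3)[:540,:720]
cv2.imwrite('pics/s3c.png',crop)
E
```

```text
[0.51851183 0.12738563 0.20744898] [-1.79981154e+02  5.68424603e-03  1.56452841e+02] [ 0.44932824  0.33730794 -5.84815681] [0.03561318 0.04725356 0.02497571]
```

View pics/w3.png

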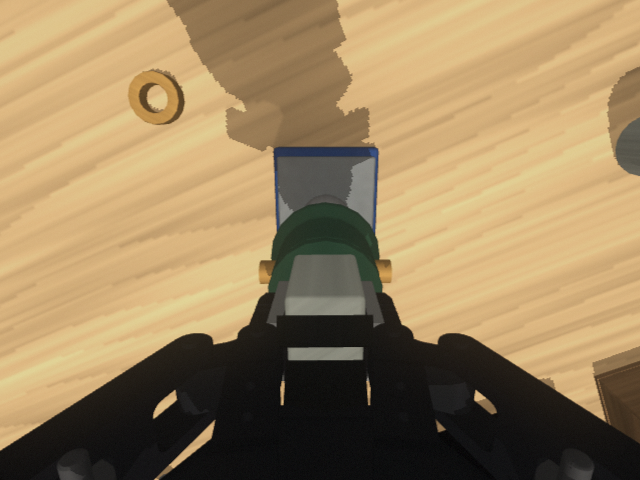

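View pics/s3c.png

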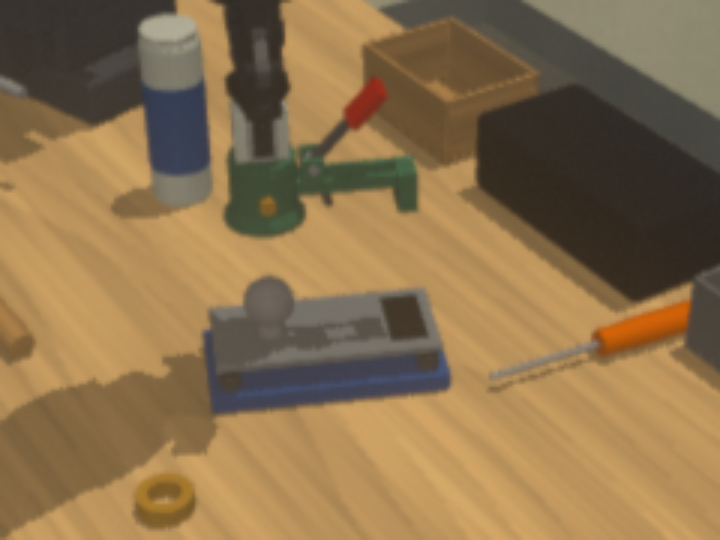

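The wrist view shows the head held straight, with the bell's rim top at (325,203) and its screws at (265,271) and (384,271). In the side crop it is level, lever up, hanging above the ball with the tail toward the rest pad.

```bash
python3 - <<'E'
from h import *
m=camera_model('wrist');C=m['T_tool_cam'];M=(m['K'],C)
for n,uv,z in(('rim',(325,203),.0579),('scrL',(261,271),.0579-.018),('scrR',(389,271),.0579-.018),('scrL34',(265,271),.0579-.028)):
    print(n,plane('',uv,z,M).round(4))
a=cv2.imread('pics/w3.png');h=cv2.cvtColor(a,cv2.COLOR_BGR2HSV)
g=cv2.inRange(h,(65,60,15),(95,255,200));g[:190]=0;g[300:]=0
for y in range(200,262,6):
    x=np.where(g[y])[0]
    if len(x):print(y,x.min(),x.max(),(x.min()+x.max())/2)
x=np.where(g[:,325])[0];print('rim row',x.min())
c=np.array([.51851,.12739])
for z in(.15,.144,.16):print('side mouth',z,proj('side',[*c,z]))
print('side ball pred',proj('side',[.5188,.1280,.0744]),'top',proj('top',[.5188,.1280,.0744]))
# ball circle in side and top before
for n,bx in(('side',(250,205,290,245)),('top',(262,250,296,285))):
    i=cv2.imread(f'pics/{n}.png',0)[bx[1]:bx[3],bx[0]:bx[2]];i=cv2.resize(i,None,fx=4,fy=4,interpolation=cv2.INTER_CUBIC)
    cc=cv2.HoughCircles(i,cv2.HOUGH_GRADIENT,1,60,param1=80,param2=15,minRadius=22,maxRadius=45);print(n,None if cc is None else cc[0][:2]/4+[bx[0],bx[1],0])
# foot & paddle in current top
t=cv2.imread('pics/t3.png');hh=cv2.cvtColor(t,cv2.COLOR_BGR2HSV)
r=cv2.inRange(hh,(0,180,80),(5,255,255));r[:150]=0;r[300:]=0;ys,xs=np.where(r);print('paddle top',xs.mean(),ys.mean(),plane('top',(xs.mean(),ys.mean()),.245))
E
```

```text
rim [0.0301 0.     0.0579]
scrL [-0.0032 -0.0342  0.0399]
scrR [-0.0032  0.0343  0.0399]
scrL34 [ 0.0009 -0.0303  0.0299]
206 316 335 325.5
212 306 349 327.5
218 323 352 337.5
224 320 346 333.0
230 316 344 330.0
236 312 333 322.5
242 315 336 325.5
248 299 351 325.0
254 309 356 332.5
rim row 205
side mouth 0.15 [268.25401432 190.98524569]
side mouth 0.144 [268.38834701 193.2381278 ]
side mouth 0.16 [268.02844872 187.20230398]
side ball pred [269.87313429 218.3195288 ] top [277.06364624 265.93243567]
side None
top [[279.375 270.375   9.   ]]
paddle top 287.63380281690144 230.46478873239437 [0.58963841 0.09008495 0.245     ]
```

send_rows(
  targets="1 1 15 0 255; 1 1 35 0 255; 1 1 55 0 255; 1 1 62 0 255; 1 1 68 0 255; 1 1 74 0 255; 1 1 78 0 255; 1 1 80 0 255; 1 1 80 0 255",
)

```text
time: 7.85
ee_pos: [0.518, 0.1297, 0.1273]
tcp_rot: [180.0, 0.0, 156.5]
wrist_force: [-0.5, 1.0, -6.1]
opening: 0.0245
grasp_force: 109.6
```

send_rows(
  targets="0 0 2 0 255; 0 0 4 0 255; 0 0 5 0 255; 0 0 6 0 255; 0 0 6 0 255",
)

```text
time: 8.48
ee_pos: [0.5179, 0.1297, 0.1212]
tcp_rot: [-180.0, -0.0, 156.5]
wrist_force: [-0.2, -0.1, -6.1]
opening: 0.0244
grasp_force: 109.6
```

send_rows(
  targets="0 0 1 0 255; 0 0 2 0 255; 0 0 3 0 255; 0 0 4 0 255; 0 0 4 0 255",
)

```text
time: 9.1
ee_pos: [0.5178, 0.1291, 0.1174]
tcp_rot: [-179.9, 0.0, 156.5]
wrist_force: [-0.7, -5.7, -2.1]
opening: 0.0248
grasp_force: 110.2
```

send_rows(
  targets="0 -1 0 0 255; 0 -1 0 0 255; 0 -1 1 0 255; 0 -1 2 0 255; 0 -1 2 0 255",
)

```text
time: 9.72
ee_pos: [0.5178, 0.1288, 0.1158]
tcp_rot: [180.0, 0.0, 156.5]
wrist_force: [-1.8, -3.7, 3.0]
opening: 0.0246
grasp_force: 110.9
```

send_rows(
  targets="0 -1 0 0 255; 0 -1 1 0 255; 0 -1 2 0 255; 0 -1 3 0 255; 0 -1 3 0 255",
)

```text
time: 10.35
ee_pos: [0.5179, 0.1283, 0.1132]
tcp_rot: [179.9, 0.1, 156.5]
wrist_force: [0.5, -0.1, 4.9]
opening: 0.025
grasp_force: 111.5
```

send_rows(
  targets="0 0 1 0 255; 0 0 2 0 255; 0 0 3 0 255; 0 0 4 0 255; 0 0 4 0 255",
)

```text
time: 10.98
ee_pos: [0.5177, 0.1282, 0.1088]
tcp_rot: [179.9, 0.1, 156.5]
wrist_force: [1.0, 0.4, 2.2]
opening: 0.0249
grasp_force: 110.9
```

send_rows(
  targets="0 0 1 0 255; 0 0 2 0 255; 0 0 3 0 255; 0 0 4 0 255; 0 0 4 0 255",
)

```text
time: 11.6
ee_pos: [0.5169, 0.128, 0.1035]
tcp_rot: [-180.0, -0.1, 156.5]
wrist_force: [1.4, 3.0, -4.4]
opening: 0.0248
grasp_force: 110.1
```

send_rows(
  targets="0 0 0.5 0 255; 0 0 1 0 255; 0 0 1 0 255",
)

```text
time: 11.98
ee_pos: [0.517, 0.1279, 0.103]
tcp_rot: [-180.0, -0.0, 156.5]
wrist_force: [1.8, 4.8, -7.5]
opening: 0.0249
grasp_force: 109.8
```

send_rows(
  targets="0 0 0.5 0 255; 0 0 1 0 255; 0 0 1 0 255",
)

```text
time: 12.35
ee_pos: [0.5169, 0.1279, 0.1018]
tcp_rot: [-180.0, -0.0, 156.5]
wrist_force: [1.5, 5.3, -8.6]
opening: 0.0249
grasp_force: 109.5
```

send_rows(
  targets="0 0.5 0.5 0 255; 0 1 1 0 255; 0 1 1.5 0 255; 0 1 1.5 0 255",
)

```text
time: 12.85
ee_pos: [0.5173, 0.1285, 0.1009]
tcp_rot: [-180.0, -0.0, 156.5]
wrist_force: [-2.7, 0.5, -5.9]
opening: 0.0249
grasp_force: 109.9
```

send_rows(
  targets="0 0 0.5 0 255; 0 0 1 0 255; 0 0 1.5 0 255; 0 0 1.5 0 255",
)

```text
time: 13.35
ee_pos: [0.5176, 0.1285, 0.1002]
tcp_rot: [-180.0, 0.1, 156.5]
wrist_force: [-5.8, -2.1, 3.6]
opening: 0.0247
grasp_force: 110.9
```

send_rows(
  targets="0.5 0 0.5 0 255; 0.5 0 1 0 255; 0.5 0 1 0 255",
)

```text
time: 13.72
ee_pos: [0.5176, 0.1285, 0.0999]
tcp_rot: [180.0, 0.1, 156.5]
wrist_force: [-5.6, -2.7, 8.8]
opening: 0.0251
grasp_force: 111.4
```

send_rows(
  targets="0.5 0 0.5 0 255; 0.5 0 1 0 255; 0.5 0 1 0 255",
)

```text
time: 14.1
ee_pos: [0.5176, 0.1285, 0.0997]
tcp_rot: [180.0, 0.2, 156.5]
wrist_force: [-4.9, -5.4, 12.1]
opening: 0.0246
grasp_force: 112.2
```

```bash
python3 - <<'E'
from h import *
o=bot.get_obs();print(o['ee_pos'],o['wrist_force'],o['torque'])
b=camera('side');cv2.imwrite('pics/s4c.png',cv2.resize(b[130:280,200:400],None,fx=4,fy=4,interpolation=cv2.INTER_CUBIC))
E
```

```text
[0.51764176 0.12851008 0.09965427] [-4.89200228 -5.40149441 12.10430555] [-1.11328346  1.25305764  0.00506226]
```

View pics/s4c.png

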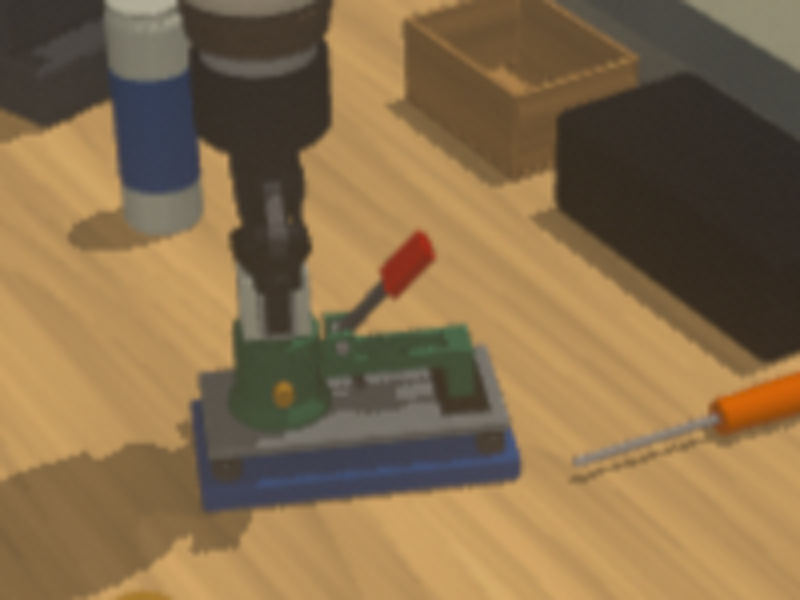

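The head sits on the plate with its foot on the pad at (460,380), and the lever is up. I'll release it.

send_rows(
  targets="0 0 -0.5 0 200; 0 0 -1 0 120; 0 0 -1 0 0; 0 0 -1 0 0; 0 0 -1 0 0; 0 0 -1 0 0; 0 0 -1 0 0; 0 0 -20 0 0; 0 0 -60 0 0; 0 0 -110 0 0; 0 0 -130 0 0; 20 0 -150 0 0; 20 0 -150 0 0",
)

```text
time: 15.78
ee_pos: [0.4984, 0.1376, 0.2503]
tcp_rot: [179.8, 0.2, 156.5]
wrist_force: [0.1, 0.2, -0.5]
opening: 0.0857
grasp_force: 0.0
```

```bash
python3 - <<'E'
from h import *
o=bot.get_obs();print(o['time'],o['ee_pos'],o['tcp_rot'],o['wrist_force'])
T=model('wrist');a=camera('wrist');np.save('w5.npy',T[1]);cv2.imwrite('pics/w5.png',a)
b=camera('side');cv2.imwrite('pics/s5.png',b)
x=cv2.resize(b[180:280,220:370],None,fx=4,fy=4,interpolation=cv2.INTER_CUBIC)
y=cv2.resize(a,(400,300))
z=np.zeros((400,600,3),np.uint8);z[:]=x;cv2.imwrite('pics/v5.png',z)
E
```

```text
15.775 [0.49837168 0.13755954 0.25031414] [179.84664097   0.18201829 156.54758718] [ 0.07138119  0.16355054 -0.54667522]
```

View pics/w5.png

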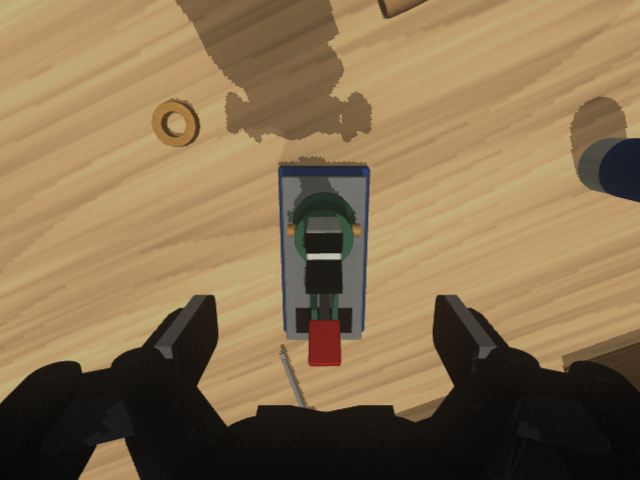

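View pics/v5.png

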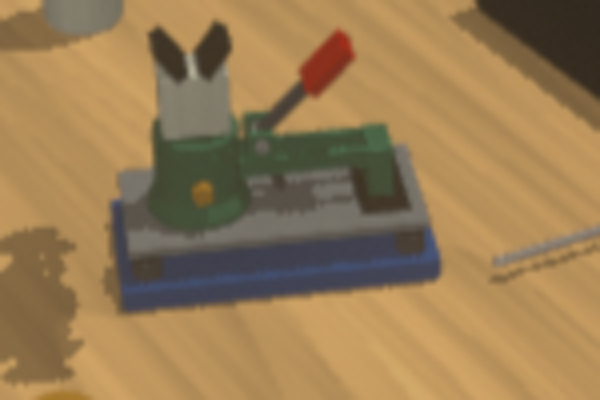

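The head is flat and aligned on the plate, the foot is on its pad, and the red paddle is at (325,343).

```bash
python3 - <<'E'
from h import *
M=(camera_model('wrist')['K'],np.load('w5.npy'))
c=np.array([.5182,.1283]);u=np.array([.917,-.399]);v=np.array([.399,.917])
for n,uv,z in(('paddle',(325,343),.140),('tip',(325,365),.140+.011),('silver',(323.5,257),.0427+.097),('scr',(325,230),.061)):
    p=plane('',uv,z,M)[:2];print(n,p.round(4),'head x,y',((p-c)@u).round(4),((p-c)@v).round(4))
o,d=ray('side',(220+332/4,180+63/4));s=ray('',(325,343),M);print(tri([(o,d),s]))
E
```

```text
paddle [0.5843 0.1007] head x,y 0.0716 0.001
tip [0.5955 0.0958] head x,y 0.0839 0.001
silver [0.5177 0.1283] head x,y -0.0005 -0.0002
scr [0.52   0.1288] head x,y 0.0015 0.0012
(array([0.59199745, 0.09739592, 0.12751114]), [np.float64(0.00015823950600962956), np.float64(0.00015823950600967187)])
```

send_rows(
  targets="-30 0 0 0 255; -70 0 10 0 255; -94 0 40 0 255; -94 0 60 0 255; -94 0 70 0 255; -94 0 70 0 255; -94 0 70 0 255; -94 0 70 0 255",
  newtons=60,
)

```text
time: 16.88
ee_pos: [0.5848, 0.0998, 0.1783]
tcp_rot: [180.0, 0.1, 156.5]
wrist_force: [0.6, -0.8, 0.8]
opening: 0.0002
grasp_force: 0.0
```

send_rows(
  targets="0 0 15 0 255; 0 0 23 0 255; 0 0 27 0 255; -2.5 0 29.5 0 255; -5.5 0 32 0 255; -8 0 35 0 255; -10 0 37.5 0 255; -12.5 0 40.5 0 255; -14.5 0 43.5 0 255; -16.5 0 47 0 255; -18.5 0 50.5 0 255; -20 0 54 0 255; -21.5 0 57 0 255",
)

```text
time: 18.5
ee_pos: [0.6044, 0.091, 0.1201]
tcp_rot: [180.0, 0.0, 156.5]
wrist_force: [1.3, -0.5, 5.2]
opening: 0.0003
grasp_force: 2.0
```

send_rows(
  targets="-1.5 0 4 0 255; -3 0 7.5 0 255; -4 0 11 0 255; -4.7 0 14.5 0 255; -5.5 0 18.5 0 255; -6 0 21 0 255; -6.5 0 23.5 0 255; -7 0 26 0 255; -7 0 27.5 0 255; -7 0 28.5 0 255; -7 0 28.5 0 255",
)

```text
time: 19.88
ee_pos: [0.6106, 0.0882, 0.0917]
tcp_rot: [-180.0, -0.0, 156.5]
wrist_force: [2.2, -0.2, 4.1]
opening: -0.0001
grasp_force: 1.5
```

send_rows(
  targets="0 0 1 0 255; 0 0 1.5 0 255; 0 0 1.5 0 255",
)

```text
time: 20.25
ee_pos: [0.6107, 0.0883, 0.091]
tcp_rot: [180.0, 0.0, 156.5]
wrist_force: [0.9, -1.9, 8.3]
opening: 0.0002
grasp_force: 3.9
```

send_rows(
  targets="0 0 1 0 255; 0 0 2 0 255; 0 0 2 0 255",
)

```text
time: 20.62
ee_pos: [0.6108, 0.0883, 0.0902]
tcp_rot: [179.9, 0.1, 156.5]
wrist_force: [-2.3, -1.0, 15.4]
opening: 0.0003
grasp_force: 7.7
```

send_rows(
  targets="0 0 1 0 255; 0 0 1 0 255; 0 0 -5 0 255; 0 0 -30 0 255; 0 0 -80 0 255; 0 0 -130 0 255; 40 0 -170 0 255; 80 0 -180 0 255; 110 0 -180 0 255; 110 0 -180 0 255; 110 0 -180 0 255",
)

```text
time: 22.0
ee_pos: [0.5099, 0.1321, 0.2677]
tcp_rot: [-180.0, -0.0, 156.5]
wrist_force: [1.0, -0.6, -0.6]
opening: -0.0001
grasp_force: 0.0
```

```bash
python3 - <<'E'
from h import *
o=bot.get_obs();print(o['time'],o['ee_pos'],o['wrist_force'])
a=camera('wrist');b=camera('side')
x=cv2.resize(b[180:280,220:370],(600,400),interpolation=cv2.INTER_CUBIC)
y=cv2.resize(a[140:440,220:420],(200,300))
z=np.zeros((400,800,3),np.uint8);z[:,:600]=x;z[:300,600:]=y;cv2.imwrite('pics/v6.png',z)
E
```

```text
22.0 [0.50989624 0.13205668 0.26770024] [ 1.02409625 -0.60376791 -0.60521305]
```

View pics/v6.png

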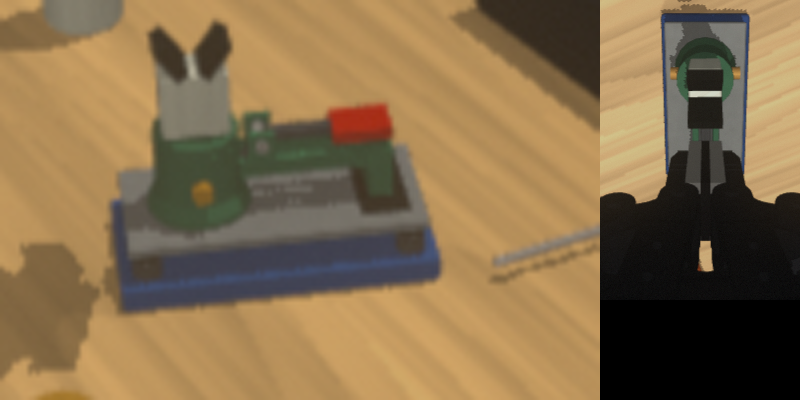

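The lever lies level at (360,122), the head is flat on the plate, and the arm is clear of everything.

```bash
python3 -c "
from workcell import ticket
print(ticket.job_done())"
```

```text
the job is handed in; nothing more can be done
None
```

The V-rest head is seated flat on the ball mount with its foot on the rest pad and the red latch lever pressed fully down; the job was handed in at about 22 s of the 69 s limit, with the arm clear of everything.

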